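Grind through the heavy point of a hand mill

ROBOT

A 6-joint arm with a two-finger parallel gripper is mounted at the origin on a cart in front of the work surface, level with it; the furniture and walls round the work are solid. World frame = base frame: x ahead of the robot, y to its left, z up, the work surface at z = 0. Lengths are in mm, angles in rad, forces in N, time in s.
With the tool pointing down it reaches from about 325 to 875 mm from the base axis. Payload 4.4 kg.
Tool frame: the origin (TCP) lies between the finger pads; the fingertips stand bot.tip_reach ahead of it and the grasp point (between the pads) lies 5 mm behind it (bot.tip_reach is the distance from the TCP to the fingertips, in mm); z points along the fingers, y is the line along which they close (so a half turn about z gives the same grasp; the last joint's range is limited). The gripper opens to 85 mm and grips with 20 to 120 N. Pads are 22 mm wide; open, the fingers measure 114 mm over their backs; the gripper's body (76 mm by 85 mm) begins 54 mm behind the grasp point. The pads swing forward as they close: fully open they stand 13 mm farther back than shut.
Start: joints at [1.016, 0.207, 1.542, -0, 1.393, -0.15], TCP at [225.936, 528.754, 245.282] pointing down, gripper open.
Joint ranges: [-2.73, 2.73], [-0.86, 2.22], [0.23, 2.46], [-1.11, 4.25], [0.08, 2.63], [-2.82, 2.82]. Speed limits (rad/s): [2.79, 2.79, 3.14, 3.14, 3.14, 3.14].

INTERFACE

Orientations are given as a rotation vector (axis times angle).
In Python, from rig import status, cams, bot gives the robot as it stands. The module is installed in compiled form; this text tells all that it offers.
- The arm moves only by the shell command python3 -m inch 'ROWS' [FORCE]. ROWS is JSON, a list of rows, each an object of numbers: "tx", "ty", "tz": the shift along the tool's x, y, z in mm; "rx", "ry", "rz": the turn, a rotation vector about the tool's x, y, z in units of 5 degrees (1.0 is 5 degrees); "claw": the closure, from -1 (fully open) to 1 (shut). A call has 1 to 12 rows; each row shifts and turns the commanded pose from where the row before left it, along the tool's axes as they then stand; what a row does not reach is not made up. A row lasts 1/12 s, in which the tool goes at most 41.7 mm and 7.16 degrees, less where a joint would pass 70% of its speed; a pose out of reach is approached as far as the arm can. A call with a gripper value outside its range is refused whole. The fingers move at their own pace and stop on an object; FORCE is the grip in N (left out, the last holds). Time passes only in rows, so rows that do not move let the fingers close. It gives the time, the measured TCP pose, the force, the opening and the grip force at its end, in the units of the state.
- status.state(): the state, without advancing time (a new reading comes with each control period).
- cams.camera(name): name is "scene" or "side" or "wrist"; returns the picture (420x560x3 uint8, red, green, blue); there is no depth.
- cams.get_calibration(name): a dict with "vfov" (degrees; the focal length in pixels is half the picture's height over the tangent of half this angle, whatever the lens; pixels are square), "cx", "cy" (the principal point, pixels), "D" ([k1, k2, p1, p2, k3] as OpenCV has them; the pictures are not rectified), "extrinsics" (4x4, takes a point from camera to world coordinates). Camera axes: x right, y up, looking along -z (the intrinsics and any distortion apply to the point x, -y, -z); pixel columns grow to the right and rows downward; lengths in mm; the calibration is good to about 2 mm. A picture is of the moment at which its call begins: read the wrist's pose just before it. get_calibration takes no time and is no camera call; for the wrist camera it gives the pose at the moment of the call.
- bot.hand_in(): hands the job in; it is judged then, once.
The state is a dict: "time": time; "qpos": joint angles; "dq": joint speeds; "joint_efforts": joint torques, N m; "eef_pos": TCP position; "ee_rot": TCP orientation; "force": force on the tool from outside, world axes, zero at the start; "wrist_torque": the same for the moment, N m; "width": opening from 0.0 (shut) to 1.0 (fully open); "grip_force": force on a finger pad.
Only numpy, scipy, OpenCV 4.12 (cv2) and the standard library are available. Lean on these libraries where they do the work, as an engineer would, in place of code of your own. Each camera call takes 0.05 s, during which the arm holds its last target. There are 200 camera calls.

TASK

Move the brown dropper bottle out of the way of the hand mill's crank and stand it upright on free counter, clear of the crank's circle. Then squeeze the two tabs on the mill's bean-gate cap together and turn the cap clockwise to its open stop. Then crank the mill clockwise for two turns at a steady pace (always slower than a turn a second, neither whipping forward nor snapping back at the heavy point of each turn), until the follower rod's head is level with its sleeve and the arm points to the back of the mill again, and let go; do not hit the bottle with the crank, and leave the other things where they stand.

Things in the scene. Friction and masses are not known exactly. Their poses are not given: they have to be found in the camera images.
- mill: Hand mill, fixed to the counter, turned up to 0.3 rad: black base plate 84 x 246 mm, 14 high, two round aluminium towers, radius up to 40, 68 high. Origin: on the counter, between the towers. Its y axis runs from the gate tower (axis at y = -85 mm) to the crank tower (axis at y = +75), its x axis to the back of the mill.
- crank_axis (a point): Point on the crank's upright axis, 96 mm over the counter (arm's top; its underside is at 87). The knob sits at 55 mm radius; its outer edge sweeps a circle of 66 mm radius, where things taller than 85 mm are hit. Resistance in each turn: a spring pushes back from about 1 rad to pi (with friction up to 14 N at the knob, near 2.1) and drives the crank on as hard from pi to about 5.3.
- crank (a joint): Crank angle in rad, growing clockwise from above; the arm points at angle -joint (anticlockwise) from the mill's +x. At 0, 2 pi, 4 pi it points to the back of the mill, turns lightly and stays where it is left (within 0.8 rad); elsewhere the knob must be held firmly. Starts within 0.6 of 0; the job ends at 4 pi = 12.57.
- knob: The crank's upright wooden knob, diameter 22 mm, 42 high, its underside 97 mm and its top 139 mm over the counter. Origin: centre of its underside. It spins freely on its pin, so the gripper need not turn while cranking.
- sleeve_rim (a point): Centre of the rim of the short sleeve (diameter 26 mm, 45 mm over the counter) between the towers, in which the steel follower rod sinks 15 mm per turn of the crank: its head's top stands 30 mm over the rim with the crank at 0, and is level with it at 4 pi.
- gate_top (a point): Point on the upright axis of the black gate cap (disc of 68 mm diameter, top 78 mm over the counter), at the height of the tops of its two tabs, 110 mm.
- gate (a joint): Angle of the gate cap in rad, growing clockwise from above: 0 shut and locked (start), 1.05 open stop. Its two upright tabs (6 thick, 22 wide, 32 mm high) face each other, 54 mm over their outer faces, on a line at angle -joint from the mill's x axis. Each springs inward 6 mm (6 to 12 N); the cap turns only while both are squeezed 5 mm or more, and locks again when open.
- oil_bottle: Brown dropper bottle, loose, standing beside the crank tower (in front or to the left of it) within the crank's circle, 102 mm high: body of 33 mm diameter up to 70 mm, neck of 24 up to 77, dropper of 13 to the top. Origin: centre of its underside, z up.
- canister: Small round canister, bystander beside the crank tower, diameter 26, 50 mm high; the crank passes over it. Origin: centre of its underside.
- mug: Mug, bystander, 81 mm diameter, 101 high, handle to its -y. Origin at its underside; the bowl's centre is at y = +16 mm, and the mug reaches 60 mm from the origin.
- white_jar: Small white jar with black lid, bystander, diameter 48, 51 mm high, in front of the mill. Origin: centre of its underside.
- tape_roll: Roll of tape lying flat, bystander, diameter 96, 25 mm high. Origin: centre of its underside.
- glass_cylinder: Clear glass cylinder vase, bystander, diameter 86, 280 mm high, at the back left. Origin: centre of its underside.
Things that resemble listed ones, but are neither listed nor needed, are in the scene too. What is meant by the oil_bottle is not blue or purple, and is the smaller of those in its own colour.

How it is judged (in metres and radians):
On the way, in this order (a step that is already met when the one before it is completed fails the run):
1. the bottle stands upright on the counter, over 85 mm from the crank's axis, gate still shut (horizontal distance between oil_bottle and crank_axis above 0.085 m and angle between oil_bottle's own z axis and vertical below 0.1 rad and height (world z) of oil_bottle between -0.008 and 0.008 m and linear speed of oil_bottle below 0.05 m/s and value of joint gate below 0.5 rad), for 0.2 s.
2. the gate is turned to its open stop before the crank has been turned (value of joint gate above 0.9 rad and value of joint crank below 1.4 rad), for 0.1 s.
3. the crank has done its two turns (value of joint crank above 11.87 rad), for 0.1 s.
At the end, for the whole second after the job is handed in: The crank is at rest two turns on, at 12.57 rad within 0.7 rad (follower head level with its sleeve within about 1.7 mm, arm to the back); the gate is at its open stop (over 0.9 rad); the dropper bottle stands upright (within 0.1 rad) and still on the counter, more than 85 mm from the crank's axis (value of joint crank between 11.87 and 13.27 rad and velocity of joint crank between -0.2 and 0.2 rad/s and value of joint gate above 0.9 rad and horizontal distance between oil_bottle and crank_axis above 0.085 m and angle between oil_bottle's own z axis and vertical below 0.1 rad and height (world z) of oil_bottle between -0.008 and 0.008 m and linear speed of oil_bottle below 0.02 m/s); the robot touches nothing.
It fails at once if the crank whips forward faster than 6.3 rad/s (a turn a second) or snaps back faster than 4 rad/s (velocity of joint crank above 6.3 rad/s or velocity of joint crank below -4 rad/s).
It fails at once if the crank is turned with the gate not open (value of joint crank above 1.6 rad and value of joint gate below 0.85 rad).
It fails at once if the crank's knob hits the dropper bottle (contact force between knob and oil_bottle above 4 N).
It fails at once if the dropper bottle is tipped over (more than 0.5 rad) (angle between oil_bottle's own z axis and vertical above 0.5 rad).
It fails at once if a bystander is moved more than 30 mm (distance of any of canister, mug, white_jar, tape_roll, glass_cylinder from where it was at the start of the episode above 0.03 m).
It also fails if it takes over 72 s, if anything falls off the work surface, if the arm or the gripper's body presses on something with over 40 N, if the wrist force passes 120 N, or if a joint passes its speed limit or range.

## Working session

There is one attempt and no reset: what is moved stays moved. The work goes in short steps, Python scripts to look and compute and a shell command to move; the robot and the scene stay as the last step left them, time stands still between calls to the robot, and variables do not carry over. Pictures are saved under pics/ and viewed, at most 10 in all, crops included, and the job is handed in when it is done.

```bash
mkdir -p pics; cat > h.py <<'E'
import numpy as np, cv2
from rig import status, cams, bot
def K(c):
    f=210/np.tan(np.radians(c['vfov'])/2)
    return np.array([[f,0,c['cx']],[0,f,c['cy']],[0,0,1]])
def ray(c,px):
    E=np.array(c['extrinsics'])
    u=cv2.undistortPoints(np.array([[px]],float),K(c),np.array(c['D'],float))[0,0]
    return E[:3,3],E[:3,:3]@np.array([u[0],-u[1],-1])
def onz(c,px,z):
    o,d=ray(c,px); return o+d*(z-o[2])/d[2]
def proj(c,P):
    E=np.array(c['extrinsics']); p=E[:3,:3].T@(np.array(P,float)-E[:3,3])
    return cv2.projectPoints(np.array([[p[0],-p[1],-p[2]]]),np.zeros(3),np.zeros(3),K(c),np.array(c['D'],float))[0].ravel()
def snap(n,f):
    im=cams.camera(n); cv2.imwrite('pics/'+f,im[:,:,::-1]); return im
E
python3 - <<'E'
from h import *
for n in ['scene','side','wrist']:
    c=cams.get_calibration(n); snap(n,n+'0.png'); print(n,c)
print(status.state(),bot.tip_reach)
E
```

```text
scene {'vfov': 44.845788200655456, 'cx': 279.7434149644197, 'cy': 209.8246930849609, 'D': array([0.04309468, 0.        , 0.        , 0.        , 0.        ]), 'extrinsics': array([[-5.36632396e-01,  3.72595145e-01, -7.57098758e-01,
        -4.07373576e+02],
       [-8.43459915e-01, -2.62923303e-01,  4.68451394e-01,
         7.04958071e+02],
       [-2.45161914e-02,  8.89968648e-01,  4.55362232e-01,
         6.76569816e+02],
       [ 0.00000000e+00,  0.00000000e+00,  0.00000000e+00,
         1.00000000e+00]])}
side {'vfov': 54.54001604150291, 'cx': 287.49308696405905, 'cy': 202.51924286056797, 'D': array([-0.1192351,  0.       ,  0.       ,  0.       ,  0.       ]), 'extrinsics': array([[-9.86242444e-01,  8.54616127e-02, -1.41499663e-01,
         3.85595971e+02],
       [-1.65304143e-01, -5.06675483e-01,  8.46140943e-01,
         1.10883232e+03],
       [ 6.18159267e-04,  8.57890592e-01,  5.13832025e-01,
         6.93198770e+02],
       [ 0.00000000e+00,  0.00000000e+00,  0.00000000e+00,
         1.00000000e+00]])}
wrist {'vfov': 70.54051735572148, 'cx': 277.8179860095573, 'cy': 212.6
[... 428 characters left out ...]
   1.00000000e+00]])}
{'time': 0.15, 'qpos': array([ 1.01653386e+00,  2.07291356e-01,  1.54264066e+00, -2.27480318e-05,
        1.39349872e+00, -1.50529913e-01]), 'dq': array([ 0.00064879, -0.00217393, -0.00391661,  0.00057332, -0.00136597,
       -0.00141524]), 'joint_efforts': array([ 3.40098504e-04, -3.83511186e+01, -2.92039168e+01, -4.46607501e-04,
        6.58506106e-03, -2.43035186e-05]), 'eef_pos': array([225.62022044, 528.26709474, 244.34733253]), 'ee_rot': array([-6.29753799e-01, -3.07719896e+00,  2.72142548e-03]), 'force': array([0.13974843, 0.15826693, 0.56905189]), 'wrist_torque': array([-0.02714995, -0.0298056 ,  0.03406364]), 'grip_force': 0.0, 'width': 0.9979207406579957} 14.0
```

View pics/scene0.png

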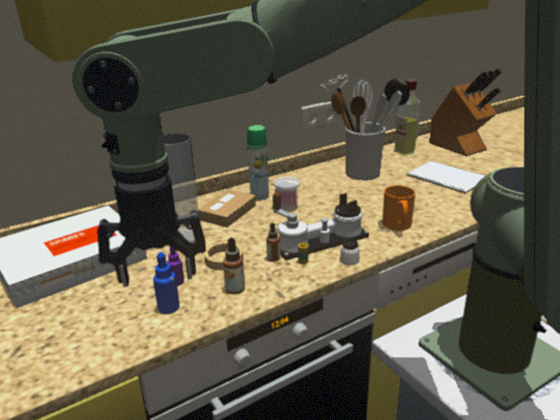

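View pics/side0.png

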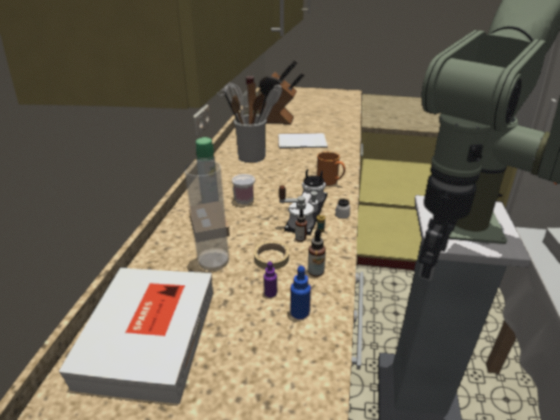

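Brown candidates in the scene view are (233,268), a large one with a grey label, and (272,245), a smaller one at the crank tower. In the side view these are (317,255) and (300,228). The smaller one beside the tower fits. I'll confirm it in an enlarged crop.

```bash
python3 - <<'E'
from h import *
a=cv2.imread('pics/scene0.png')[175:295,215:385]; b=cv2.imread('pics/side0.png')[165:285,250:370]
a=cv2.resize(a,None,fx=4.7,fy=4.7,interpolation=cv2.INTER_CUBIC)
cv2.imwrite('pics/ca.png',a)
b=cv2.resize(b,None,fx=5,fy=5,interpolation=cv2.INTER_CUBIC); cv2.imwrite('pics/cb.png',b)
E
```

```text
(no output)
```

View pics/ca.png

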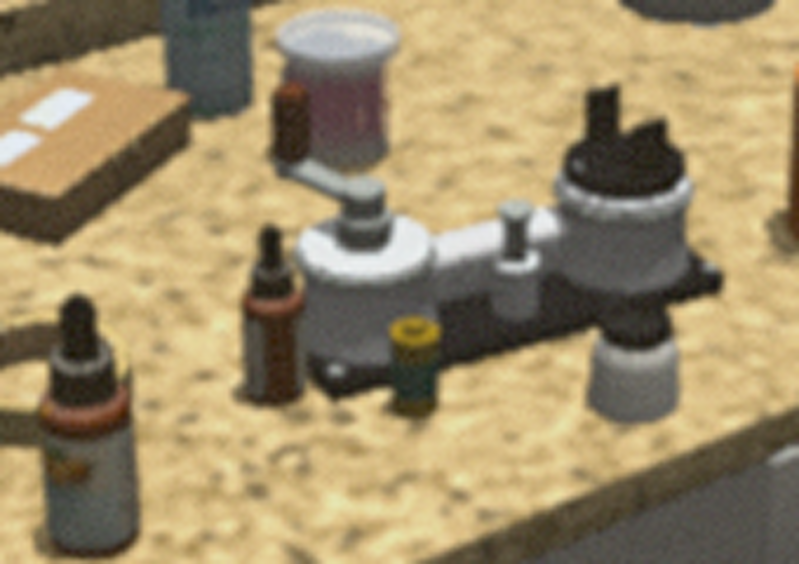

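View pics/cb.png

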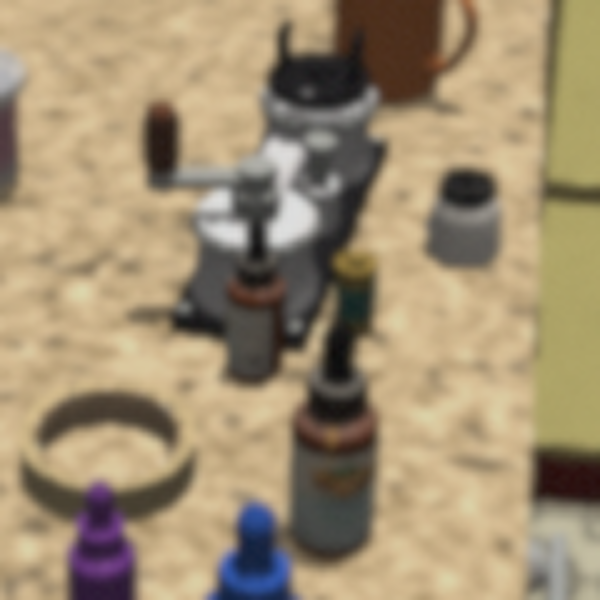

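The crops confirm it. The brown bottle left of the crank tower (scene crop (270,345), side crop (256,330)) is clearly smaller than the other brown one at (90,470). Next I'll triangulate the main points.

```bash
python3 - <<'E'
from h import *
cs,cd=cams.get_calibration('scene'),cams.get_calibration('side')
P={'bottle tip102':((270,230),(258,205)),'bottle shoulder70':((274,300),(256,290)),'bottle base0':((274,396),(252,375)),'hub':((364,187),(257,165)),
'knobtop139':((291,92),(161,108)),'knobbot97':((291,158),(160,182)),'tabA':((603,92),(285,30)),'tabB':((650,128),(360,40)),'cap78':((624,165),(321,80)),
'rod75':((516,208),(321,140)),'canister50':((416,328),(354,262)),'jar51':((637,318),(468,188)),'towertop68':((367,250),(258,215)),
'bigbottletip':((78,302),(340,330)),'gatetower':((624,190),(321,97))}
zz=lambda k:float(''.join(ch for ch in k if ch.isdigit()) or 'nan')
for k,(a,b) in P.items():
    a=(215+(a[0]+.5)/4.7-.5,175+(a[1]+.5)/4.7-.5); b=(250+(b[0]+.5)/5-.5,165+(b[1]+.5)/5-.5)
    o1,d1=ray(cs,a);o2,d2=ray(cd,b)
    s=np.linalg.lstsq(np.c_[d1,-d2],o2-o1,rcond=None)[0]
    p,q=o1+s[0]*d1,o2+s[1]*d2
    z=zz(k); print(k,((p+q)/2).round(1),'gap',np.linalg.norm(p-q).round(1), onz(cs,a,z)[:2].round(1),onz(cd,b,z)[:2].round(1))
# tape, blue, purple rough
for k,px in {'tape':(272,255),'blue':(300,312),'purple':(270,292),'bigbot':(317,271),'mug':(329,180)}.items(): print(k,onz(cd,px,0)[:2].round())
E
```

```text
bottle tip102 [504.8 160.9 104.3] gap 12.7 [498.5 166.8] [507.9 145.4]
bottle shoulder70 [506.  161.5  55.9] gap 0.2 [485.4 173.7] [503.3 182.6]
bottle base0 [507.1 162.9  -2.3] gap 0.1 [504.  164.7] [506.7 166.1]
hub [514.8  99.1  99.7] gap 1.4 [nan nan] [nan nan]
knobtop139 [569.2 108.5 136.7] gap 2.7 [562.5 112.9] [569. 110.]
knobbot97 [570.2 110.4  93.3] gap 5.3 [568.4 110.6] [567.8 121.5]
tabA [519.1 -62.1 107.9] gap 0.5 [nan nan] [nan nan]
tabB [469.9 -54.6 108.1] gap 1.3 [nan nan] [nan nan]
cap78 [494.2 -58.3  74.9] gap 1.8 [488.2 -53. ] [494.  -54.4]
rod75 [485.3  22.3  76.4] gap 1.1 [486.7  21.5] [485.8  18.7]
canister50 [455.5 107.9  45.8] gap 0.1 [449.8 111.8] [455.  114.5]
jar51 [394.   14.6  48.7] gap 2.6 [392.7  15.3] [393.6  20.9]
towertop68 [513.5  98.3  64. ] gap 3.9 [504.4 104.9] [513.4 101.2]
bigbottletip [447.1 299.8 129.9] gap 0.6 [nan nan] [nan nan]
gatetower [493.6 -58.8  60.8] gap 4.2 [nan nan] [nan nan]
tape [572. 249.]
blue [467. 446.]
purple [548. 392.]
bigbot [444. 296.]
mug [ 453. -216.]
```

```bash
python3 -m inch '[{"rz":1.336},{"rz":1.336},{"rz":1.336},{"rz":1.336},{"rz":1.336},{"rz":1.336},{"rz":1.336},{"rz":1.336},{"rz":1.336},{"rz":1.336}]' 40; python3 -m inch '[{"tx":-30.4,"ty":23.3},{"tx":-30.4,"ty":23.3},{"tx":-30.4,"ty":23.3},{"tx":-30.4,"ty":23.3},{"tx":-30.4,"ty":23.3},{"tx":-30.4,"ty":23.3},{"tx":-30.4,"ty":23.3},{"tx":-30.4,"ty":23.3},{"tx":-30.4,"ty":23.3},{"tx":-30.4,"ty":23.3},{"tx":-30.4,"ty":23.3},{"tx":-30.4,"ty":23.3}]'
python3 - <<'E'
from h import *
snap('wrist','w1.png'); c=cams.get_calibration('wrist'); s=status.state()
print(s['qpos'].round(3),s['eef_pos'].round(1),s['ee_rot'].round(3))
for k,P in {'tip':(505,163,102),'base':(505,163,0),'hub':(514.5,98.7,100),'knob':(569.5,109.5,139),'tabA':(519,-62,108),'tabB':(470,-54.6,108)}.items(): print(k,proj(c,P).round(1))
E
```

```text
[ 1.017  0.207  1.542 -0.     1.394 -0.151] [225.7 528.4 244.5] [-6.300e-01 -3.077e+00  2.000e-03]
tip [107.9 497.7]
base [141.5 425. ]
hub [ 72.8 512.2]
knob [ 84.7 573.3]
tabA [-22.1 548.1]
tabB [-41.1 525.7]invalid input
invalid input
```

View pics/w1.png

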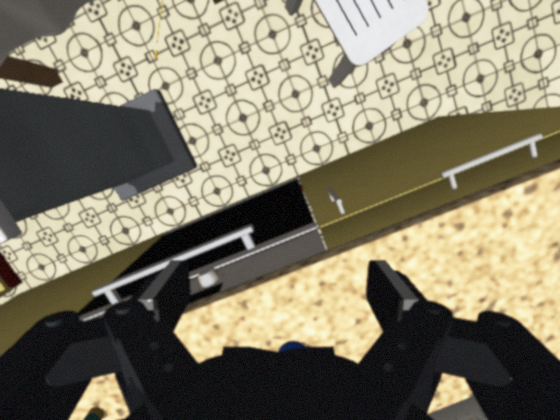

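The arm hasn't moved: both calls were refused, and the wrist picture shows only floor and counter edge. Rows probably need all seven keys, so I'll test that.

```bash
python3 -m inch '[{"tx":0,"ty":0,"tz":0,"rx":0,"ry":0,"rz":1.336,"claw":-1}]' 40; python3 -m inch '[{"tx":0,"ty":0,"tz":0,"rx":0,"ry":0,"rz":1.336,"claw":-1}]'
```

```text
time: 0.28
eef_pos: [225.8, 528.5, 244.8]
ee_rot: [-0.811, -3.035, 0.002]
force: [-0.2, 0.6, -0.3]
width: 1.008
grip_force: 0.0
time: 0.37
eef_pos: [225.8, 528.6, 244.9]
ee_rot: [-0.992, -2.981, 0.001]
force: [-0.2, -0.1, -0.5]
width: 0.999
grip_force: 0.0
```

```bash
python3 -m inch '[{"tx":0,"ty":0,"tz":0,"rx":0,"ry":0,"rz":1.336,"claw":-1},{"tx":0,"ty":0,"tz":0,"rx":0,"ry":0,"rz":1.336,"claw":-1},{"tx":0,"ty":0,"tz":0,"rx":0,"ry":0,"rz":1.336,"claw":-1},{"tx":0,"ty":0,"tz":0,"rx":0,"ry":0,"rz":1.336,"claw":-1},{"tx":0,"ty":0,"tz":0,"rx":0,"ry":0,"rz":1.336,"claw":-1},{"tx":0,"ty":0,"tz":0,"rx":0,"ry":0,"rz":1.336,"claw":-1},{"tx":0,"ty":0,"tz":0,"rx":0,"ry":0,"rz":1.336,"claw":-1},{"tx":0,"ty":0,"tz":0,"rx":0,"ry":0,"rz":1.336,"claw":-1}]'
python3 -m inch '[{"tx":-30,"ty":23,"tz":0,"rx":0,"ry":0,"rz":0,"claw":-1},{"tx":-30,"ty":23,"tz":0,"rx":0,"ry":0,"rz":0,"claw":-1},{"tx":-30,"ty":23,"tz":0,"rx":0,"ry":0,"rz":0,"claw":-1},{"tx":-30,"ty":23,"tz":0,"rx":0,"ry":0,"rz":0,"claw":-1},{"tx":-30,"ty":23,"tz":0,"rx":0,"ry":0,"rz":0,"claw":-1},{"tx":-30,"ty":23,"tz":0,"rx":0,"ry":0,"rz":0,"claw":-1},{"tx":-30,"ty":23,"tz":0,"rx":0,"ry":0,"rz":0,"claw":-1},{"tx":-30,"ty":23,"tz":0,"rx":0,"ry":0,"rz":0,"claw":-1},{"tx":-30,"ty":23,"tz":0,"rx":0,"ry":0,"rz":0,"claw":-1},{"tx":-30,"ty":23,"tz":0,"rx":0,"ry":0,"rz":0,"claw":-1},{"tx":-30,"ty":23,"tz":0,"rx":0,"ry":0,"rz":0,"claw":-1},{"tx":-5,"ty":3,"tz":0,"rx":0,"ry":0,"rz":0,"claw":-1}]'
python3 - <<'E'
from h import *
snap('wrist','w2.png'); c=cams.get_calibration('wrist'); s=status.state()
print(s['qpos'].round(3),s['eef_pos'].round(1),s['ee_rot'].round(3))
for k,P in {'tip':(505,163,102),'base':(505,163,0),'hub':(514.5,98.7,100),'knob':(569.5,109.5,139),'tabA':(519,-62,108),'tabB':(470,-54.6,108)}.items(): print(k,proj(c,P).round(1))
E
```

```text
time: 1.03
eef_pos: [225.8, 528.6, 244.9]
ee_rot: [2.226, 2.216, -0.001]
force: [-0.3, 0.3, 0.6]
width: 0.998
grip_force: 0.0
time: 2.03
eef_pos: [485.5, 189.5, 245.3]
ee_rot: [2.224, 2.214, -0.0]
force: [0.2, 0.5, 0.7]
width: 1.001
grip_force: 0.0
[ 2.090e-01  9.100e-02  1.674e+00 -1.000e-03  1.376e+00  2.140e-01] [484.4 190.7 245.2] [ 2.225e+00  2.216e+00 -1.000e-03]
tip [299.6 232. ]
base [294.  205.6]
hub [307.7 290. ]
knob [373.4 301.7]
tabA [308.9 416.6]
tabB [266.6 411.9]
```

View pics/w2.png

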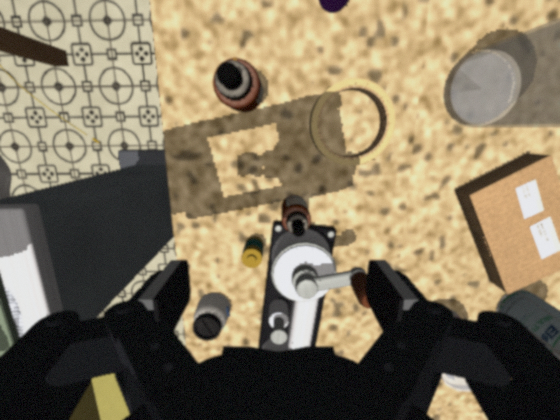

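The picture shows the bottle tip at (298,227), the hub at (305,287) and the canister at (253,250). These match the projected estimates to about 3 mm. Centring over the bottle, then descending.

```bash
python3 -m inch '[{"tx":-13,"ty":10,"tz":0,"rx":0,"ry":0,"rz":0,"claw":-1},{"tx":-12.5,"ty":10,"tz":0,"rx":0,"ry":0,"rz":0,"claw":-1},{"tx":0,"ty":0,"tz":35,"rx":0,"ry":0,"rz":0,"claw":-1},{"tx":0,"ty":0,"tz":35,"rx":0,"ry":0,"rz":0,"claw":-1},{"tx":0,"ty":0,"tz":0,"rx":0,"ry":0,"rz":0,"claw":-1},{"tx":0,"ty":0,"tz":0,"rx":0,"ry":0,"rz":0,"claw":-1}]'
python3 - <<'E'
from h import *
im=snap('wrist','w3.png'); c=cams.get_calibration('wrist'); s=status.state()
print(s['eef_pos'].round(1))
print('grasp',[proj(c,(s['eef_pos'][0],s['eef_pos'][1],z)).round(1) for z in (102,70,0)])
cv2.imwrite('pics/w3c.png',cv2.resize(im[120:420,150:450,::-1],(600,600)))
E
```

```text
time: 2.58
eef_pos: [499.6, 169.1, 173.2]
ee_rot: [-2.216, -2.221, 0.008]
force: [1.2, 0.0, 1.3]
width: 1.001
grip_force: 0.0
[501.7 169.4 175.5]
grasp [array([278.6, 228.3]), array([278.6, 215.7]), array([278.5, 196.9])]
```

View pics/w3c.png

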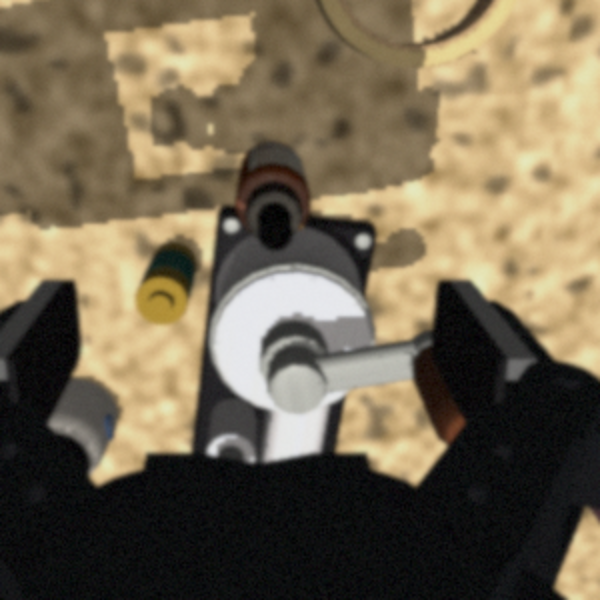

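Dropper tip at crop (276,222), full-picture (288,231), so the bottle is about 6 mm further in +x than the TCP. I'll correct for that, go down and close.

```bash
python3 -m inch '[{"tx":-3,"ty":6,"tz":0,"rx":0,"ry":0,"rz":0,"claw":-1},{"tx":0,"ty":0,"tz":20,"rx":0,"ry":0,"rz":0,"claw":-1},{"tx":0,"ty":0,"tz":20,"rx":0,"ry":0,"rz":0,"claw":-1},{"tx":0,"ty":0,"tz":20,"rx":0,"ry":0,"rz":0,"claw":-1},{"tx":0,"ty":0,"tz":20,"rx":0,"ry":0,"rz":0,"claw":-1},{"tx":0,"ty":0,"tz":20,"rx":0,"ry":0,"rz":0,"claw":-1},{"tx":0,"ty":0,"tz":20,"rx":0,"ry":0,"rz":0,"claw":-1},{"tx":0,"ty":0,"tz":0,"rx":0,"ry":0,"rz":0,"claw":-1},{"tx":0,"ty":0,"tz":0,"rx":0,"ry":0,"rz":0,"claw":-1}]' 30
python3 -m inch '[{"tx":0,"ty":0,"tz":0,"rx":0,"ry":0,"rz":0,"claw":1},{"tx":0,"ty":0,"tz":0,"rx":0,"ry":0,"rz":0,"claw":1},{"tx":0,"ty":0,"tz":0,"rx":0,"ry":0,"rz":0,"claw":1},{"tx":0,"ty":0,"tz":0,"rx":0,"ry":0,"rz":0,"claw":1},{"tx":0,"ty":0,"tz":0,"rx":0,"ry":0,"rz":0,"claw":1},{"tx":0,"ty":0,"tz":0,"rx":0,"ry":0,"rz":0,"claw":1},{"tx":0,"ty":0,"tz":0,"rx":0,"ry":0,"rz":0,"claw":1},{"tx":0,"ty":0,"tz":0,"rx":0,"ry":0,"rz":0,"claw":1}]' 30
```

```text
time: 3.38
eef_pos: [509.4, 165.9, 56.3]
ee_rot: [2.219, 2.223, 0.001]
force: [0.5, -0.1, 0.9]
width: 0.999
grip_force: 0.0
time: 4.05
eef_pos: [509.0, 165.7, 56.5]
ee_rot: [2.22, 2.222, 0.002]
force: [-1.9, -0.5, 5.5]
width: 0.365
grip_force: 29.2
```

```bash
python3 -m inch '[{"tx":0,"ty":0,"tz":-12,"rx":0,"ry":0,"rz":0,"claw":1},{"tx":12,"ty":0,"tz":0,"rx":0,"ry":0,"rz":0,"claw":1},{"tx":12,"ty":-10,"tz":0,"rx":0,"ry":0,"rz":0,"claw":1},{"tx":12,"ty":-10,"tz":0,"rx":0,"ry":0,"rz":0,"claw":1},{"tx":12,"ty":-10,"tz":0,"rx":0,"ry":0,"rz":0,"claw":1},{"tx":0,"ty":-10,"tz":0,"rx":0,"ry":0,"rz":0,"claw":1},{"tx":0,"ty":0,"tz":0,"rx":0,"ry":0,"rz":0,"claw":1},{"tx":0,"ty":0,"tz":4,"rx":0,"ry":0,"rz":0,"claw":1},{"tx":0,"ty":0,"tz":4,"rx":0,"ry":0,"rz":0,"claw":1},{"tx":0,"ty":0,"tz":3.5,"rx":0,"ry":0,"rz":0,"claw":1},{"tx":0,"ty":0,"tz":0,"rx":0,"ry":0,"rz":0,"claw":1},{"tx":0,"ty":0,"tz":0,"rx":0,"ry":0,"rz":0,"claw":1}]'
python3 - <<'E'
from h import *
a=snap('side','s1.png')[170:290,240:360]
b=snap('scene','c1.png')[190:290,220:340]
im=np.hstack([cv2.resize(a,(400,400)),cv2.resize(b,(400,400))])
cv2.imwrite('pics/s1c.png',im[:,:,::-1])
E
```

```text
time: 5.05
eef_pos: [469.1, 213.2, 56.5]
ee_rot: [2.221, 2.221, 0.0]
force: [-2.7, -0.6, 7.5]
width: 0.368
grip_force: 30.7
```

View pics/s1c.png

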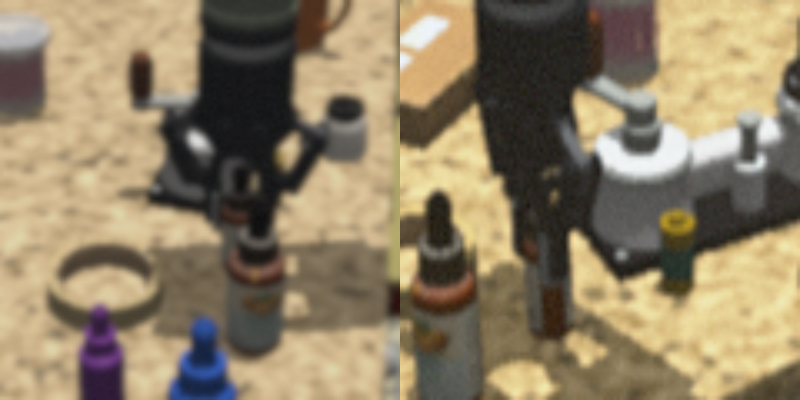

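The bottle is held upright at its new spot, scene crop (550,300). Releasing it and rising clear.

```bash
python3 -m inch '[{"tx":0,"ty":0,"tz":0,"rx":0,"ry":0,"rz":0,"claw":-1},{"tx":0,"ty":0,"tz":0,"rx":0,"ry":0,"rz":0,"claw":-1},{"tx":0,"ty":0,"tz":0,"rx":0,"ry":0,"rz":0,"claw":-1},{"tx":0,"ty":0,"tz":0,"rx":0,"ry":0,"rz":0,"claw":-1},{"tx":0,"ty":0,"tz":0,"rx":0,"ry":0,"rz":0,"claw":-1},{"tx":0,"ty":0,"tz":-15,"rx":0,"ry":0,"rz":0,"claw":-1},{"tx":0,"ty":0,"tz":-30,"rx":0,"ry":0,"rz":0,"claw":-1},{"tx":0,"ty":0,"tz":-30,"rx":0,"ry":0,"rz":0,"claw":-1},{"tx":0,"ty":0,"tz":-30,"rx":0,"ry":0,"rz":0,"claw":-1},{"tx":0,"ty":0,"tz":-30,"rx":0,"ry":0,"rz":0,"claw":-1},{"tx":0,"ty":0,"tz":0,"rx":0,"ry":0,"rz":0.78,"claw":-1},{"tx":0,"ty":0,"tz":0,"rx":0,"ry":0,"rz":0.78,"claw":-1}]'
python3 - <<'E'
from h import *
im=snap('side','s2.png').astype(int); snap('scene','c2.png')
s=status.state();p=s['eef_pos'];R=cv2.Rodrigues(s['ee_rot'])[0]
print(p.round(1), 'tool shift to gate', (R.T@(np.array([495.5,-57,p[2]])-p)).round(1), 'tool y angle',np.arctan2(R[1,1],R[0,1]).round(3))
E
```

```text
time: 6.15
eef_pos: [470.3, 214.1, 193.9]
ee_rot: [2.367, 2.061, 0.009]
force: [0.1, -0.8, -0.3]
width: 1.003
grip_force: 0.0
[468.5 213.6 191.3] tool shift to gate [-264.5   63.1   -0. ] tool y angle -0.135
```

View pics/c2.png

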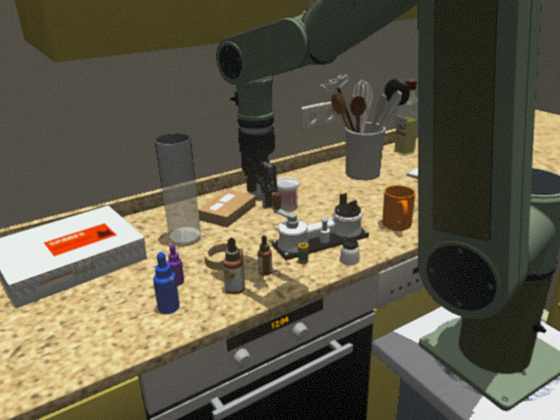

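The bottle stands upright at (265,256), clear of the crank. On to the gate cap.

```bash
python3 -m inch '[{"tx":-22,"ty":5.25,"tz":0,"rx":0,"ry":0,"rz":0,"claw":-1},{"tx":-22,"ty":5.25,"tz":0,"rx":0,"ry":0,"rz":0,"claw":-1},{"tx":-22,"ty":5.25,"tz":0,"rx":0,"ry":0,"rz":0,"claw":-1},{"tx":-22,"ty":5.25,"tz":0,"rx":0,"ry":0,"rz":0,"claw":-1},{"tx":-22,"ty":5.25,"tz":0,"rx":0,"ry":0,"rz":0,"claw":-1},{"tx":-22,"ty":5.25,"tz":0,"rx":0,"ry":0,"rz":0,"claw":-1},{"tx":-22,"ty":5.25,"tz":0,"rx":0,"ry":0,"rz":0,"claw":-1},{"tx":-22,"ty":5.25,"tz":0,"rx":0,"ry":0,"rz":0,"claw":-1},{"tx":-22,"ty":5.25,"tz":0,"rx":0,"ry":0,"rz":0,"claw":-1},{"tx":-22,"ty":5.25,"tz":0,"rx":0,"ry":0,"rz":0,"claw":-1},{"tx":-22,"ty":5.25,"tz":0,"rx":0,"ry":0,"rz":0,"claw":-1},{"tx":-22,"ty":5.25,"tz":0,"rx":0,"ry":0,"rz":0,"claw":-1}]'
python3 -m inch '[{"tx":0,"ty":0,"tz":0,"rx":0,"ry":0,"rz":0,"claw":-1},{"tx":0,"ty":0,"tz":0,"rx":0,"ry":0,"rz":0,"claw":-1}]'
python3 - <<'E'
from h import *
im=snap('wrist','w4.png'); c=cams.get_calibration('wrist'); s=status.state()
print(s['eef_pos'].round(1),s['qpos'].round(2))
for k,P in {'A':(519.1,-62.1,110),'B':(469.9,-54.6,110),'mid':(494.5,-58.4,78)}.items(): print(k,proj(c,P).round(1))
cv2.imwrite('pics/w4c.png',cv2.resize(np.clip(im[120:370,140:440,::-1].astype(float)*1.8,0,255).astype('uint8'),(720,600)))
E
```

```text
time: 7.25
eef_pos: [494.6, -57.5, 190.0]
ee_rot: [-2.363, -2.068, 0.001]
force: [0.1, 0.5, 0.9]
width: 0.998
grip_force: 0.0
time: 7.42
eef_pos: [494.8, -57.2, 190.1]
ee_rot: [-2.366, -2.064, 0.001]
force: [-0.5, -0.1, 0.1]
width: 1.002
grip_force: 0.0
[494.7 -56.4 190.1] [-0.29  0.1   1.79  0.    1.26 -0.15]
A [312.4 228.4]
B [245.  227.4]
mid [278.7 215.8]
```

View pics/w4c.png

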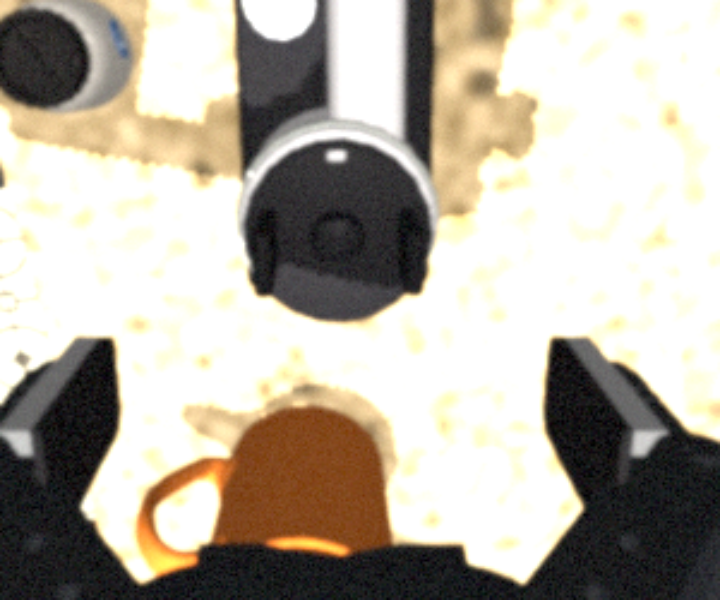

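That was the tenth picture. The tab tops are at crop (267,268) and (413,268) and the cap centre at (337,235), about 1 mm in +x and 2 mm in -y from the TCP, with the yaw aligned. Correcting, descending and squeezing.

```bash
python3 -m inch '[{"tx":-2,"ty":1,"tz":23,"rx":0,"ry":0,"rz":0,"claw":-1},{"tx":0,"ty":0,"tz":20,"rx":0,"ry":0,"rz":0,"claw":-1},{"tx":0,"ty":0,"tz":20,"rx":0,"ry":0,"rz":0,"claw":-1},{"tx":0,"ty":0,"tz":20,"rx":0,"ry":0,"rz":0,"claw":-1},{"tx":0,"ty":0,"tz":10,"rx":0,"ry":0,"rz":0,"claw":-1},{"tx":0,"ty":0,"tz":0,"rx":0,"ry":0,"rz":0,"claw":-1}]' 45
python3 -m inch '[{"tx":0,"ty":0,"tz":0,"rx":0,"ry":0,"rz":0,"claw":1},{"tx":0,"ty":0,"tz":0,"rx":0,"ry":0,"rz":0,"claw":1},{"tx":0,"ty":0,"tz":0,"rx":0,"ry":0,"rz":0,"claw":1},{"tx":0,"ty":0,"tz":0,"rx":0,"ry":0,"rz":0,"claw":1},{"tx":0,"ty":0,"tz":0,"rx":0,"ry":0,"rz":0,"claw":1},{"tx":0,"ty":0,"tz":0,"rx":0,"ry":0,"rz":0,"claw":1},{"tx":0,"ty":0,"tz":0,"rx":0,"ry":0,"rz":0,"claw":1},{"tx":0,"ty":0,"tz":0,"rx":0,"ry":0,"rz":0,"claw":1}]'
```

```text
time: 7.97
eef_pos: [493.3, -56.9, 95.0]
ee_rot: [-2.36, -2.065, 0.005]
force: [-0.1, -0.0, 0.1]
width: 1.0
grip_force: 0.0
time: 8.63
eef_pos: [496.6, -58.7, 100.8]
ee_rot: [2.365, 2.066, 0.001]
force: [-5.1, 0.7, 12.6]
width: 0.469
grip_force: 46.1
```

```bash
python3 -m inch '[{"tx":0,"ty":0,"tz":0,"rx":0,"ry":0,"rz":1,"claw":1},{"tx":0,"ty":0,"tz":0,"rx":0,"ry":0,"rz":1,"claw":1},{"tx":0,"ty":0,"tz":0,"rx":0,"ry":0,"rz":1,"claw":1},{"tx":0,"ty":0,"tz":0,"rx":0,"ry":0,"rz":1,"claw":1},{"tx":0,"ty":0,"tz":0,"rx":0,"ry":0,"rz":1,"claw":1},{"tx":0,"ty":0,"tz":0,"rx":0,"ry":0,"rz":1,"claw":1},{"tx":0,"ty":0,"tz":0,"rx":0,"ry":0,"rz":1,"claw":1},{"tx":0,"ty":0,"tz":0,"rx":0,"ry":0,"rz":1,"claw":1},{"tx":0,"ty":0,"tz":0,"rx":0,"ry":0,"rz":1,"claw":1},{"tx":0,"ty":0,"tz":0,"rx":0,"ry":0,"rz":1,"claw":1},{"tx":0,"ty":0,"tz":0,"rx":0,"ry":0,"rz":1,"claw":1},{"tx":0,"ty":0,"tz":0,"rx":0,"ry":0,"rz":1,"claw":1}]'
python3 -m inch '[{"tx":0,"ty":0,"tz":0,"rx":0,"ry":0,"rz":0.4,"claw":1},{"tx":0,"ty":0,"tz":0,"rx":0,"ry":0,"rz":0,"claw":1},{"tx":0,"ty":0,"tz":0,"rx":0,"ry":0,"rz":0,"claw":1}]'
python3 -c "
from h import *
s=status.state();R=cv2.Rodrigues(s['ee_rot'])[0];print(np.arctan2(R[1,1],R[0,1]),s['wrist_torque'],s['qpos'])"
```

```text
time: 9.63
eef_pos: [498.6, -60.3, 100.9]
ee_rot: [3.079, 0.6, 0.008]
force: [0.3, -2.1, 5.7]
width: 0.473
grip_force: 45.6
time: 9.88
eef_pos: [498.6, -60.3, 100.9]
ee_rot: [3.086, 0.56, 0.008]
force: [-0.1, -1.9, 4.5]
width: 0.465
grip_force: 46.2
-1.212007530964545 [-0.3263568   0.12275987  1.36060084] [-0.29119531  0.22302707  1.85150732 -0.00312536  1.05989181  0.92231745]
```

```bash
python3 -m inch '[{"tx":0,"ty":0,"tz":0,"rx":0,"ry":0,"rz":0,"claw":-1},{"tx":0,"ty":0,"tz":0,"rx":0,"ry":0,"rz":0,"claw":-1},{"tx":0,"ty":0,"tz":0,"rx":0,"ry":0,"rz":0,"claw":-1},{"tx":0,"ty":0,"tz":0,"rx":0,"ry":0,"rz":0,"claw":-1},{"tx":0,"ty":0,"tz":-15,"rx":0,"ry":0,"rz":0,"claw":-1},{"tx":0,"ty":0,"tz":-25,"rx":0,"ry":0,"rz":0,"claw":-1},{"tx":0,"ty":0,"tz":-25,"rx":0,"ry":0,"rz":0,"claw":-1},{"tx":0,"ty":0,"tz":-25,"rx":0,"ry":0,"rz":0,"claw":-1},{"tx":0,"ty":0,"tz":0,"rx":0,"ry":0,"rz":0,"claw":-1},{"tx":0,"ty":0,"tz":0,"rx":0,"ry":0,"rz":0,"claw":-1}]'
python3 - <<'E'
from h import *
def marks(im):
    g=cv2.cvtColor(im,cv2.COLOR_RGB2GRAY); m=((g>95)*255).astype('uint8')
    n,_,st,ce=cv2.connectedComponentsWithStats(m)
    return [(ce[i].round(1).tolist(),int(st[i,4])) for i in range(1,n) if 4<st[i,4]<200 and 230<ce[i][0]<330 and 160<ce[i][1]<260]
print('before',marks(cv2.imread('pics/w4.png')[:,:,::-1]))
im=snap('wrist','w5.png'); print('after',marks(im))
c=cams.get_calibration('wrist');print('axis',proj(c,(497,-59.5,78)),status.state()['eef_pos'])
# hub & knob from w3-like view: scene camera dark red knob blob
for n in ('scene','side'):
    im=snap(n,n+'3.png'); hsv=cv2.cvtColor(im,cv2.COLOR_RGB2HSV)
    x0,x1,y0,y1=(262,300,180,215) if n=='scene' else (272,296,180,205)
    h=hsv[y0:y1,x0:x1].astype(int); m=((h[...,1]>110)&(h[...,2]<130)&((h[...,0]<14)|(h[...,0]>170))).astype('uint8')
    k,l,st,ce=cv2.connectedComponentsWithStats(m); j=1+st[1:,4].argmax() if k>1 else 0
    print(n,ce[j]+[x0,y0],st[j])
    for q in ((569.5,109.5,118),): print('pred',proj(cams.get_calibration(n),q))
E
```

```text
time: 10.72
eef_pos: [496.9, -58.9, 189.6]
ee_rot: [3.091, 0.552, 0.005]
force: [-0.4, -0.4, -0.8]
width: 1.005
grip_force: 0.0
before [([279.7, 184.5], 30)]
after [([278.5, 182.2], 33)]
axis [279.32204327 212.95714799] [495.73338986 -58.53155636 187.95269111]
scene [276.80769231 195.11538462] [12 12  7  8 26]
pred [276.43168032 200.45741382]
side [281.67857143 189.46428571] [ 8  6  4  9 28]
pred [281.72189709 192.53876368]
```

The cap's white mark has turned with the tool, (279.7,184.5) before and (278.5,182.2) after, so the gate is open. I'll turn to yaw -90° (tool x = +X, tool y = -Y) and go over the knob.

```bash
python3 -m inch '[{"tx":0,"ty":0,"tz":0,"rx":0,"ry":0,"rz":1.37,"claw":-1},{"tx":0,"ty":0,"tz":0,"rx":0,"ry":0,"rz":1.37,"claw":-1},{"tx":0,"ty":0,"tz":0,"rx":0,"ry":0,"rz":1.37,"claw":-1},{"tx":9.2,"ty":-21,"tz":0,"rx":0,"ry":0,"rz":0,"claw":-1},{"tx":9.2,"ty":-21,"tz":0,"rx":0,"ry":0,"rz":0,"claw":-1},{"tx":9.2,"ty":-21,"tz":0,"rx":0,"ry":0,"rz":0,"claw":-1},{"tx":9.2,"ty":-21,"tz":0,"rx":0,"ry":0,"rz":0,"claw":-1},{"tx":9.2,"ty":-21,"tz":0,"rx":0,"ry":0,"rz":0,"claw":-1},{"tx":9.2,"ty":-21,"tz":0,"rx":0,"ry":0,"rz":0,"claw":-1},{"tx":9.2,"ty":-21,"tz":0,"rx":0,"ry":0,"rz":0,"claw":-1},{"tx":9.2,"ty":-21,"tz":0,"rx":0,"ry":0,"rz":0,"claw":-1},{"tx":0,"ty":0,"tz":0,"rx":0,"ry":0,"rz":0,"claw":-1}]'
python3 - <<'E'
from h import *
s=status.state(); c=cams.get_calibration('wrist'); im=snap('wrist','w6.png')
R=cv2.Rodrigues(s['ee_rot'])[0];print(s['eef_pos'].round(1),np.arctan2(R[1,1],R[0,1]).round(3),s['qpos'].round(2))
h=cv2.cvtColor(im,cv2.COLOR_RGB2HSV).astype(int)
m=((h[...,1]>110)&(h[...,2]<170)&((h[...,0]<12)|(h[...,0]>170))).astype('uint8')
k,l,st,ce=cv2.connectedComponentsWithStats(m)
for i in range(1,k):
    if st[i,4]>60: print('knob?',ce[i].round(1),st[i])
for q in ((569.5,109.5,139),(569.5,109.5,97),(516.5,98.7,100)): print('pred',proj(c,q).round(1))
# bright round hub
g=cv2.cvtColor(im,cv2.COLOR_RGB2GRAY)
cc=cv2.HoughCircles(cv2.medianBlur(g,5),cv2.HOUGH_GRADIENT,1,20,param1=80,param2=22,minRadius=8,maxRadius=70)
print(None if cc is None else cc[0][:8].round(1))
E
```

```text
time: 11.87
eef_pos: [570.3, 112.3, 185.9]
ee_rot: [-3.14, 0.003, 0.004]
force: [0.5, -0.2, 0.9]
width: 1.001
grip_force: 0.0
[570.3 112.3 185.9] -1.573 [0.04 0.27 1.59 0.   1.28 1.62]
knob? [284.4 233.9] [270 214  30  39 700]
knob? [127.8 294.1] [120 285  16  17  96]
knob? [ 85.  317.6] [ 78 314  17   8  61]
pred [282.  242.6]
pred [281.3 222.3]
pred [294.7 286.1]
[[131.5 192.5  41.9]
 [117.5 208.5  58.4]
 [470.5 297.5  41.9]
 [ 81.5  25.5  57.1]
 [303.5 258.5  50.7]
 [282.5 262.5  52.8]
 [283.5 282.5  68.3]
 [463.5   9.5  55.5]]
```

```bash
python3 -m inch '[{"tx":3,"ty":4,"tz":10,"rx":0,"ry":0,"rz":0,"claw":-1},{"tx":0,"ty":0,"tz":20,"rx":0,"ry":0,"rz":0,"claw":-1},{"tx":0,"ty":0,"tz":20,"rx":0,"ry":0,"rz":0,"claw":-1},{"tx":0,"ty":0,"tz":20,"rx":0,"ry":0,"rz":0,"claw":-1},{"tx":0,"ty":0,"tz":0,"rx":0,"ry":0,"rz":0,"claw":-1},{"tx":0,"ty":0,"tz":0,"rx":0,"ry":0,"rz":0,"claw":-1}]' 60
python3 -m inch '[{"tx":0,"ty":0,"tz":0,"rx":0,"ry":0,"rz":0,"claw":1},{"tx":0,"ty":0,"tz":0,"rx":0,"ry":0,"rz":0,"claw":1},{"tx":0,"ty":0,"tz":0,"rx":0,"ry":0,"rz":0,"claw":1},{"tx":0,"ty":0,"tz":0,"rx":0,"ry":0,"rz":0,"claw":1},{"tx":0,"ty":0,"tz":0,"rx":0,"ry":0,"rz":0,"claw":1},{"tx":0,"ty":0,"tz":0,"rx":0,"ry":0,"rz":0,"claw":1},{"tx":0,"ty":0,"tz":0,"rx":0,"ry":0,"rz":0,"claw":1},{"tx":0,"ty":0,"tz":0,"rx":0,"ry":0,"rz":0,"claw":1},{"tx":0,"ty":0,"tz":0,"rx":0,"ry":0,"rz":0,"claw":1},{"tx":0,"ty":0,"tz":0,"rx":0,"ry":0,"rz":0,"claw":1}]'
python3 - <<'E'
from h import *
s=status.state();print(s['eef_pos'].round(1),s['force'].round(1),s['qpos'].round(3))
for i in range(4):
    cams.camera('side'); print(status.state()['eef_pos'].round(1))
E
```

```text
time: 12.42
eef_pos: [571.2, 103.6, 115.4]
ee_rot: [3.141, -0.01, -0.009]
force: [0.2, -0.2, -0.2]
width: 0.997
grip_force: 0.0
time: 13.25
eef_pos: [574.0, 105.4, 118.9]
ee_rot: [-3.141, 0.008, -0.003]
force: [-0.8, 1.3, 4.6]
width: 0.232
grip_force: 58.8
[574.  105.4 118.9] [-0.8  1.3  4.6] [3.300e-02 3.550e-01 1.633e+00 1.000e-03 1.152e+00 1.608e+00]
[574.1 105.4 118.9]
[574.1 105.4 118.9]
[574.  105.4 118.9]
[574.1 105.4 118.9]
```

The knob is gripped at (574,105), about 6° from world +x as seen from the axis. I'll crank in 10° rows at 55 mm radius, one quarter per call.

```bash
python3 -m inch '[{"tx":0.3,"ty":6,"tz":0,"rx":0,"ry":0,"rz":0,"claw":1},{"tx":-0.84,"ty":9.55,"tz":0,"rx":0,"ry":0,"rz":0,"claw":1},{"tx":-2.48,"ty":9.26,"tz":0,"rx":0,"ry":0,"rz":0,"claw":1},{"tx":-4.05,"ty":8.69,"tz":0,"rx":0,"ry":0,"rz":0,"claw":1},{"tx":-5.5,"ty":7.85,"tz":0,"rx":0,"ry":0,"rz":0,"claw":1}]'; python3 -m inch '[{"tx":-6.78,"ty":6.78,"tz":0,"rx":0,"ry":0,"rz":0,"claw":1},{"tx":-7.85,"ty":5.5,"tz":0,"rx":0,"ry":0,"rz":0,"claw":1},{"tx":-8.69,"ty":4.05,"tz":0,"rx":0,"ry":0,"rz":0,"claw":1},{"tx":-9.26,"ty":2.48,"tz":0,"rx":0,"ry":0,"rz":0,"claw":1},{"tx":-9.55,"ty":0.84,"tz":0,"rx":0,"ry":0,"rz":0,"claw":1}]'
```

```text
time: 13.87
eef_pos: [562.3, 62.6, 119.0]
ee_rot: [-3.141, 0.009, -0.007]
force: [3.2, 2.9, 5.8]
width: 0.239
grip_force: 58.8
time: 14.28
eef_pos: [522.2, 42.5, 119.2]
ee_rot: [3.14, -0.01, 0.018]
force: [11.9, 1.1, -2.1]
width: 0.237
grip_force: 58.6
```

```bash
python3 -m inch '[{"tx":-9.55,"ty":-0.84,"tz":0,"rx":0,"ry":0,"rz":0,"claw":1},{"tx":-9.26,"ty":-2.48,"tz":0,"rx":0,"ry":0,"rz":0,"claw":1},{"tx":-8.69,"ty":-4.05,"tz":0,"rx":0,"ry":0,"rz":0,"claw":1},{"tx":-7.85,"ty":-5.5,"tz":0,"rx":0,"ry":0,"rz":0,"claw":1},{"tx":-6.78,"ty":-6.78,"tz":0,"rx":0,"ry":0,"rz":0,"claw":1},{"tx":-5.5,"ty":-7.85,"tz":0,"rx":0,"ry":0,"rz":0,"claw":1},{"tx":-4.05,"ty":-8.69,"tz":0,"rx":0,"ry":0,"rz":0,"claw":1},{"tx":-2.48,"ty":-9.26,"tz":0,"rx":0,"ry":0,"rz":0,"claw":1},{"tx":-0.84,"ty":-9.55,"tz":0,"rx":0,"ry":0,"rz":0,"claw":1}]'
```

```text
time: 15.03
eef_pos: [465.0, 90.8, 118.7]
ee_rot: [3.124, -0.004, 0.004]
force: [-0.1, -25.6, 7.6]
width: 0.236
grip_force: 61.0
```

```bash
python3 -m inch '[{"tx":0.84,"ty":-9.55,"tz":0,"rx":0,"ry":0,"rz":0,"claw":1},{"tx":2.48,"ty":-9.26,"tz":0,"rx":0,"ry":0,"rz":0,"claw":1},{"tx":4.05,"ty":-8.69,"tz":0,"rx":0,"ry":0,"rz":0,"claw":1},{"tx":5.5,"ty":-7.85,"tz":0,"rx":0,"ry":0,"rz":0,"claw":1},{"tx":6.78,"ty":-6.78,"tz":0,"rx":0,"ry":0,"rz":0,"claw":1},{"tx":7.85,"ty":-5.5,"tz":0,"rx":0,"ry":0,"rz":0,"claw":1},{"tx":8.69,"ty":-4.05,"tz":0,"rx":0,"ry":0,"rz":0,"claw":1},{"tx":9.26,"ty":-2.48,"tz":0,"rx":0,"ry":0,"rz":0,"claw":1},{"tx":9.55,"ty":-0.84,"tz":0,"rx":0,"ry":0,"rz":0,"claw":1}]'
```

```text
time: 15.78
eef_pos: [519.8, 152.6, 118.7]
ee_rot: [3.139, -0.007, 0.002]
force: [0.4, -2.4, 7.4]
width: 0.24
grip_force: 60.9
```

```bash
python3 -m inch '[{"tx":9.55,"ty":0.84,"tz":0,"rx":0,"ry":0,"rz":0,"claw":1},{"tx":9.26,"ty":2.48,"tz":0,"rx":0,"ry":0,"rz":0,"claw":1},{"tx":8.69,"ty":4.05,"tz":0,"rx":0,"ry":0,"rz":0,"claw":1},{"tx":7.85,"ty":5.5,"tz":0,"rx":0,"ry":0,"rz":0,"claw":1},{"tx":6.78,"ty":6.78,"tz":0,"rx":0,"ry":0,"rz":0,"claw":1},{"tx":5.5,"ty":7.85,"tz":0,"rx":0,"ry":0,"rz":0,"claw":1},{"tx":4.05,"ty":8.69,"tz":0,"rx":0,"ry":0,"rz":0,"claw":1},{"tx":2.48,"ty":9.26,"tz":0,"rx":0,"ry":0,"rz":0,"claw":1},{"tx":0.84,"ty":9.55,"tz":0,"rx":0,"ry":0,"rz":0,"claw":1}]'
```

```text
time: 16.53
eef_pos: [574.6, 98.3, 118.9]
ee_rot: [-3.141, 0.009, -0.004]
force: [1.3, 2.9, 7.9]
width: 0.235
grip_force: 60.9
```

The first turn ran smoothly. Now the second.

```bash
python3 -m inch '[{"tx":-0.84,"ty":9.55,"tz":0,"rx":0,"ry":0,"rz":0,"claw":1},{"tx":-2.48,"ty":9.26,"tz":0,"rx":0,"ry":0,"rz":0,"claw":1},{"tx":-4.05,"ty":8.69,"tz":0,"rx":0,"ry":0,"rz":0,"claw":1},{"tx":-5.5,"ty":7.85,"tz":0,"rx":0,"ry":0,"rz":0,"claw":1},{"tx":-6.78,"ty":6.78,"tz":0,"rx":0,"ry":0,"rz":0,"claw":1},{"tx":-7.85,"ty":5.5,"tz":0,"rx":0,"ry":0,"rz":0,"claw":1},{"tx":-8.69,"ty":4.05,"tz":0,"rx":0,"ry":0,"rz":0,"claw":1},{"tx":-9.26,"ty":2.48,"tz":0,"rx":0,"ry":0,"rz":0,"claw":1},{"tx":-9.55,"ty":0.84,"tz":0,"rx":0,"ry":0,"rz":0,"claw":1}]'
```

```text
time: 17.28
eef_pos: [522.1, 42.5, 119.2]
ee_rot: [3.14, -0.01, 0.017]
force: [11.7, 2.0, -1.4]
width: 0.235
grip_force: 60.0
```

```bash
python3 -m inch '[{"tx":-9.55,"ty":-0.84,"tz":0,"rx":0,"ry":0,"rz":0,"claw":1},{"tx":-9.26,"ty":-2.48,"tz":0,"rx":0,"ry":0,"rz":0,"claw":1},{"tx":-8.69,"ty":-4.05,"tz":0,"rx":0,"ry":0,"rz":0,"claw":1},{"tx":-7.85,"ty":-5.5,"tz":0,"rx":0,"ry":0,"rz":0,"claw":1},{"tx":-6.78,"ty":-6.78,"tz":0,"rx":0,"ry":0,"rz":0,"claw":1},{"tx":-5.5,"ty":-7.85,"tz":0,"rx":0,"ry":0,"rz":0,"claw":1},{"tx":-4.05,"ty":-8.69,"tz":0,"rx":0,"ry":0,"rz":0,"claw":1},{"tx":-2.48,"ty":-9.26,"tz":0,"rx":0,"ry":0,"rz":0,"claw":1},{"tx":-0.84,"ty":-9.55,"tz":0,"rx":0,"ry":0,"rz":0,"claw":1}]'
```

```text
time: 18.03
eef_pos: [464.9, 90.8, 118.7]
ee_rot: [3.124, -0.004, 0.004]
force: [0.9, -25.5, 7.9]
width: 0.232
grip_force: 61.4
```

```bash
python3 -m inch '[{"tx":0.84,"ty":-9.55,"tz":0,"rx":0,"ry":0,"rz":0,"claw":1},{"tx":2.48,"ty":-9.26,"tz":0,"rx":0,"ry":0,"rz":0,"claw":1},{"tx":4.05,"ty":-8.69,"tz":0,"rx":0,"ry":0,"rz":0,"claw":1},{"tx":5.5,"ty":-7.85,"tz":0,"rx":0,"ry":0,"rz":0,"claw":1},{"tx":6.78,"ty":-6.78,"tz":0,"rx":0,"ry":0,"rz":0,"claw":1},{"tx":7.85,"ty":-5.5,"tz":0,"rx":0,"ry":0,"rz":0,"claw":1},{"tx":8.69,"ty":-4.05,"tz":0,"rx":0,"ry":0,"rz":0,"claw":1},{"tx":9.26,"ty":-2.48,"tz":0,"rx":0,"ry":0,"rz":0,"claw":1},{"tx":9.55,"ty":-0.84,"tz":0,"rx":0,"ry":0,"rz":0,"claw":1}]'
```

```text
time: 18.78
eef_pos: [519.8, 152.6, 118.8]
ee_rot: [3.139, -0.007, 0.003]
force: [0.9, -2.6, 8.6]
width: 0.239
grip_force: 61.2
```

```bash
python3 -m inch '[{"tx":9.55,"ty":0.84,"tz":0,"rx":0,"ry":0,"rz":0,"claw":1},{"tx":9.26,"ty":2.48,"tz":0,"rx":0,"ry":0,"rz":0,"claw":1},{"tx":8.69,"ty":4.05,"tz":0,"rx":0,"ry":0,"rz":0,"claw":1},{"tx":7.85,"ty":5.5,"tz":0,"rx":0,"ry":0,"rz":0,"claw":1},{"tx":6.78,"ty":6.78,"tz":0,"rx":0,"ry":0,"rz":0,"claw":1},{"tx":5.5,"ty":7.85,"tz":0,"rx":0,"ry":0,"rz":0,"claw":1},{"tx":4.05,"ty":8.69,"tz":0,"rx":0,"ry":0,"rz":0,"claw":1},{"tx":2.48,"ty":9.26,"tz":0,"rx":0,"ry":0,"rz":0,"claw":1},{"tx":0.84,"ty":9.55,"tz":0,"rx":0,"ry":0,"rz":0,"claw":1},{"tx":-0.3,"ty":6.5,"tz":0,"rx":0,"ry":0,"rz":0,"claw":1},{"tx":0,"ty":0,"tz":0,"rx":0,"ry":0,"rz":0,"claw":1},{"tx":0,"ty":0,"tz":0,"rx":0,"ry":0,"rz":0,"claw":1}]'
```

```text
time: 19.78
eef_pos: [574.1, 90.2, 119.0]
ee_rot: [3.139, -0.009, 0.004]
force: [2.0, -1.5, 6.9]
width: 0.24
grip_force: 61.3
```

```bash
python3 -m inch '[{"tx":0,"ty":0,"tz":0,"rx":0,"ry":0,"rz":0,"claw":-1},{"tx":0,"ty":0,"tz":0,"rx":0,"ry":0,"rz":0,"claw":-1},{"tx":0,"ty":0,"tz":0,"rx":0,"ry":0,"rz":0,"claw":-1},{"tx":0,"ty":0,"tz":0,"rx":0,"ry":0,"rz":0,"claw":-1},{"tx":0,"ty":0,"tz":0,"rx":0,"ry":0,"rz":0,"claw":-1},{"tx":0,"ty":0,"tz":-15,"rx":0,"ry":0,"rz":0,"claw":-1},{"tx":0,"ty":0,"tz":-25,"rx":0,"ry":0,"rz":0,"claw":-1},{"tx":0,"ty":0,"tz":-25,"rx":0,"ry":0,"rz":0,"claw":-1},{"tx":0,"ty":0,"tz":-25,"rx":0,"ry":0,"rz":0,"claw":-1},{"tx":0,"ty":0,"tz":0,"rx":0,"ry":0,"rz":0,"claw":-1},{"tx":0,"ty":0,"tz":0,"rx":0,"ry":0,"rz":0,"claw":-1},{"tx":0,"ty":0,"tz":0,"rx":0,"ry":0,"rz":0,"claw":-1}]'
python3 - <<'E'
from h import *
c=cams.get_calibration('wrist'); im=snap('wrist','w9.png')
h=cv2.cvtColor(im,cv2.COLOR_RGB2HSV).astype(int)
m=((h[...,1]>110)&(h[...,2]<170)&((h[...,0]<12)|(h[...,0]>170))).astype('uint8')
k,l,st,ce=cv2.connectedComponentsWithStats(m)
for i in range(1,k):
    if st[i,4]>60: print('knob?',ce[i].round(1),st[i], onz(c,ce[i],118).round(1))
# bystanders/bottle: change vs c2 (after bottle placement) near bottle, jar, canister
b=cv2.imread('pics/c2.png').astype(int); a=snap('scene','c9.png')[:,:,::-1].astype(int)
for n,(x,y,w,hh) in {'bottle':(256,235,18,42),'canister':(297,242,14,22),'jar':(340,238,20,28),'mug':(382,185,34,45)}.items():
    print(n,np.abs(a-b)[y:y+hh,x:x+w].mean().round(1))
E
```

```text
time: 20.78
eef_pos: [572.6, 92.5, 207.0]
ee_rot: [3.141, -0.008, -0.002]
force: [1.0, -0.1, -0.2]
width: 0.998
grip_force: 0.0
knob? [281.2 226.9] [269 209  26  34 548] [568.1  89.6 118. ]
knob? [101.3 304. ] [ 66 280  65  43 664] [501.  240.1 118. ]
bottle 22.6
canister 18.6
jar 3.8
mug 32.2
```

The knob points to the back. The patch differences could just be the arm's occlusion or shadow, so I'll check the bottle and canister numerically by template match.

```bash
python3 - <<'E'
from h import *
c=cams.get_calibration('wrist')
print([proj(c,(469,213,z)).round(0) for z in (0,70,102)])
def tm(fa,fb,box):
    A,B=cv2.imread('pics/'+fa),cv2.imread('pics/'+fb); x,y,w,h=box
    r=cv2.matchTemplate(B[y-25:y+h+25,x-25:x+w+25],A[y:y+h,x:x+w],cv2.TM_CCOEFF_NORMED)
    _,v,_,l=cv2.minMaxLoc(r); return round(v,2),(l[0]-25,l[1]-25), round(float(r[25,25]),2)
snap('side','s9.png')
cs,cd=cams.get_calibration('scene'),cams.get_calibration('side')
for n,P,h in (('bottle',(469,213,50),105),('canister',(456,109,25),50),('mug',(453,-216,50),100),('jar',(394,15,25),50)):
    for cc,fa,fb in ((cs,'c2.png','c9.png'),(cd,'s2.png','s9.png')):
        p=proj(cc,P); q=proj(cc,(P[0],P[1],0)); r=proj(cc,(P[0],P[1],h)); y0,y1=int(r[1])-3,int(q[1])+5
        print(n,fb,p.round(),tm(fa,fb,(int(p[0])-12,y0,24,y1-y0)))
E
```

```text
[array([181., 272.]), array([159., 304.]), array([146., 324.])]
bottle c9.png [262. 254.] (0.58, (-2, -18), 0.56)
bottle s9.png [312. 236.] (0.81, (0, 0), 0.81)
canister c9.png [303. 252.] (0.88, (0, 0), 0.88)
canister s9.png [320. 223.] (0.91, (0, 0), 0.91)
mug c9.png [403. 208.] (0.12, (25, 8), -0.1)
mug s9.png [330. 168.] (0.49, (2, 0), 0.47)
jar c9.png [349. 251.] (1.0, (0, 0), 1.0)
jar s9.png [343. 208.] (1.0, (0, 0), 1.0)
```

```bash
python3 -m inch '[{"tx":0,"ty":0,"tz":-15,"rx":0,"ry":0,"rz":0,"claw":-1},{"tx":-14,"ty":-17,"tz":0,"rx":0,"ry":0,"rz":0,"claw":-1},{"tx":-14,"ty":-17,"tz":0,"rx":0,"ry":0,"rz":0,"claw":-1},{"tx":-14,"ty":-17,"tz":0,"rx":0,"ry":0,"rz":0,"claw":-1},{"tx":-14,"ty":-17,"tz":0,"rx":0,"ry":0,"rz":0,"claw":-1},{"tx":-14,"ty":-17,"tz":0,"rx":0,"ry":0,"rz":0,"claw":-1},{"tx":-14,"ty":-17,"tz":0,"rx":0,"ry":0,"rz":0,"claw":-1},{"tx":-14,"ty":-17,"tz":0,"rx":0,"ry":0,"rz":0,"claw":-1},{"tx":0,"ty":0,"tz":0,"rx":0,"ry":0,"rz":0,"claw":-1},{"tx":0,"ty":0,"tz":0,"rx":0,"ry":0,"rz":0,"claw":-1}]'
python3 - <<'E'
from h import *
def tm(A,B,box):
    x,y,w,h=box
    r=cv2.matchTemplate(B[y-25:y+h+25,x-25:x+w+25],A[y:y+h,x:x+w],cv2.TM_CCOEFF_NORMED)
    _,v,_,l=cv2.minMaxLoc(r); return round(v,2),(l[0]-25,l[1]-25)
N=snap('scene','c10.png')[:,:,::-1].copy();S=snap('side','s10.png')[:,:,::-1].copy()
c2,s2=cv2.imread('pics/c2.png'),cv2.imread('pics/s2.png')
cs,cd=cams.get_calibration('scene'),cams.get_calibration('side')
for n,P,h in (('bottle',(469,213,50),105),('canister',(456,109,25),50),('mug',(453,-216,50),100),('jar',(394,15,25),50)):
    for cc,A,B in ((cs,c2,N),(cd,s2,S)):
        p=proj(cc,P); q=proj(cc,(P[0],P[1],0)); r=proj(cc,(P[0],P[1],h)); y0,y1=int(r[1])-3,int(q[1])+5
        print(n,tm(A,B,(int(p[0])-12,y0,24,y1-y0)))
print(status.state()['force'])
E
```

```text
time: 21.77
eef_pos: [474.7, 212.4, 221.7]
ee_rot: [3.141, -0.004, -0.003]
force: [0.5, -0.5, 0.0]
width: 0.997
grip_force: 0.0
bottle (0.97, (0, 0))
bottle (0.93, (0, 0))
canister (1.0, (0, 0))
canister (1.0, (0, 0))
mug (0.98, (0, 0))
mug (0.62, (-10, -3))
jar (1.0, (0, 0))
jar (1.0, (0, 0))
[ 0.20455701 -0.47573677  0.17681094]
```

Nothing has moved: bottle, canister, mug and jar all match their earlier positions. The one weak match is the mug in the side view, probably partly hidden by the gripper. Handing in.

```bash
python3 -c "
from rig import bot
print(bot.hand_in())"
```

```text
the job is handed in; nothing more can be done
None
```

I handed the job in at about 22 s, with the bottle upright and clear of the crank, the gate at its open stop, and the crank two turns on, pointing to the back and released; the hand-in gave no verdict, and I did not measure the follower rod's height.

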